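Roll-test two flatbread pins on the red board and set the oval one aside

ROBOT

A 6-joint arm with a two-finger parallel gripper is mounted at the origin on the work surface. World frame = base frame: x ahead of the robot, y to its left, z up, the work surface at z = 0. Lengths are in m, angles in rad, forces in N, time in s.
With the tool pointing down it reaches from about 0.2 to 0.875 m from the base axis. Payload 3.4 kg.
Tool frame: the origin (TCP) lies between the finger pads; the fingertips stand 25 mm ahead of it and the grasp point (between the pads) lies 6 mm ahead of it (r.nose_length is the z of the fingertips in the tool frame, in m); z points along the fingers, y is the line along which they close (so a half turn about z gives the same grasp; the last joint's range is limited). The gripper opens to 94 mm and grips with 3 to 60 N. Pads are 16 mm wide; open, the fingers measure 119 mm over their backs; the gripper's body (75 mm by 177 mm) begins 78 mm behind the grasp point.
Start: joints at [-1.253, 0.276, 1.505, -0, 1.361, -0.121], TCP at [0.244, -0.521, 0.23] pointing down, gripper open.
Joint ranges: [-2.89, 2.89], [-0.75, 2.08], [0.22, 2.7], [-1.18, 4.32], [0.11, 2.71], [-2.7, 2.7]. Speed limits (rad/s): [2.57, 2.57, 3.14, 3.14, 3.14, 3.14].

INTERFACE

Orientations are given as a unit quaternion [w, x, y, z].
In Python, from plant import r, gripper_to, inverse_kinematics, vision, models, telemetry gives the robot as it stands. Calls block until the motion is done:
- r.move_to(position, orientation): joint-space move of the TCP to a pose.
- r.move_l(position, rot=None, vel=0.15, guard=None): straight line of the TCP; rot=None keeps the orientation; vel is the mean speed in m/s. With guard (N) it stops when the force on the tool has changed by that much, and returns True; else False.
- r.movej(angles): joint-space move.
- gripper_to(opening, f_grip=None): finger opening in m; f_grip is the grip in N (None keeps the last); returns when the fingers have stopped.
- r.hold(seconds).
- inverse_kinematics(position, orientation): joint angles nearest the present ones, or None.
- vision.snapshot(name): name is "side" or "top" or "wrist"; returns the picture (480x640x3 uint8, red, green, blue); there is no depth.
- vision.get_calibration(name): a dict with "fx", "fy", "cx", "cy" (pixels), "position" and "orientation" of the camera in the world. Camera axes: x right, y down, z forward; pixel columns grow to the right and rows downward; lengths in m; the calibration is good to about 2 mm. A picture is of the moment at which its call begins: read the wrist's pose just before it. get_calibration takes no time and is no camera call; for the wrist camera it gives the pose at the moment of the call.
A pose or a line that the arm cannot do raises r.PlanningError and nothing moves.
- r.sign_off(): hands the job in; it is judged then, once.
Trained networks look in the newest picture that a camera, given by its name, has taken for a name from the list of things; names that differ only in an ending like _2 or _b are one class to them, and where a whole thing is asked for, a point or a joint stands for the part that bears it (a point fixed in the world has none). Each returns a list of dicts, best first, with "score" (0 to 1); they miss things now and then, are a little off and sometimes report something else, mostly with a low value. They report only what shows in the picture. A call takes as long as a camera call. They do not tell look-alikes from the thing itself.
- models.boxes_of(thing, camera): "at" ([x, y, z] in m, in world coordinates, good to about 4 mm: the middle of the surface that is visible of it).
- models.regions_of(thing, camera): "pixels" (480x640 bool, what is visible of it).
- models.mark_of(thing, camera): "at" ([x, y, z] in m, in world coordinates, good to about 4 mm: a listed point, or the origin of a listed thing).
Readings, each from a call of its own:
- telemetry.current_t(): time.
- telemetry.current_joints(): joint angles.
- telemetry.current_dq(): joint speeds.
- telemetry.current_joint_efforts(): joint torques, N m.
- telemetry.current_ee_pos(): TCP position.
- telemetry.current_tool_rot(): TCP orientation.
- telemetry.current_wrist_force(): force on the tool from outside, world axes, zero at the start.
- telemetry.current_torque(): the same for the moment, N m.
- telemetry.current_opening(): finger opening in m.
- telemetry.current_finger_force(): force on a finger pad.
Only numpy, scipy, OpenCV 4.12 (cv2) and the standard library are available. Lean on these libraries where they do the work, as an engineer would, in place of code of your own. Each camera call takes 0.05 s, during which the arm holds its last target. There are 200 camera calls.

TASK

One of the two wooden flatbread pins on the red board has gone oval. Roll each in turn under the flat sole of the grill press, at least half a turn away from the robot and onward only, pressing lightly (about 8 N, never above 20 N) so that you feel which one lifts the press. Put the one that lifts into the two notches of the aluminium V-rest, level and centred, leave the round one lying on the board, stand the press back on its black mat, and do not disturb the sauce bottle or the two jars.

Things in the scene. Friction and masses are not known exactly. Their poses are not given: they have to be found in the camera images.
- board_top (a point): Centre of the upper face of the fixed red plastic cutting board, 260 mm (its x) by 400 mm (its y) by 20 mm thick; the upper face is flat and level, 20 mm above the counter. Its x axis points roughly away from the robot.
- pin_1_mid (a point): Centre of a plain wooden flatbread pin, 160 mm long, 110 g, lying on the board, 30 mm high at the start. Its y axis is its long axis, roughly across the robot's x; x and z turn as it rolls. Either pin may be the left one. One pin is round, 30 mm; the other oval, 30 by 35 mm, lying on its flat side, so just as high.
- pin_2_mid (a point): Centre of the other wooden pin; same size, mass, look and axes as pin 1. A pin rolled under a flat press travels half as far as the press; the oval one lifts it by 5 mm after a quarter turn (about 25 mm of pin travel, 50 mm of press travel) and lowers it again by half a turn.
- press_grip (a point): Grip point of the grill press, 53 mm above the underside of its sole (z up), mid-handle: a dark wooden block, 24 mm thick (x), 70 mm wide (y), top 72 mm above that underside. The flat steel sole is 130 mm (x) by 80 mm (y) by 10 mm, sprung: it gives 1 mm per 4 N, 10 mm at most. 380 g. It starts on the black mat.
- mat_top (a point): Centre of the upper face of the thin fixed black rubber mat, 180 mm (its x) by 110 mm (its y), 4 mm thick, on the counter to the left or right of the board: the press's place.
- rest_v (a point): Middle of the fixed aluminium V-rest for the oval pin, midway between its two blue V-notches, level with their bottoms, 24 mm above the counter. The notches are 120 mm apart along its x axis (the pin lies along x), 16 mm thick, sides at 45 degrees, open at the top, 48 mm wide there; nothing between them but the base, 190 by 100 by 6 mm. On the other side of the board from the mat.
- sauce: Amber sauce bottle with red cap, 52 mm across, 130 mm tall, beyond the board; origin under its centre. Leave alone.
- salt: White jar with steel lid, 52 mm across, 80 mm tall, beyond the board; origin under its centre. Leave alone.
- relish: Green jar with yellow lid, 52 mm across, 100 mm tall, beyond the board; origin under its centre. Leave alone.
Things that resemble listed ones, but are neither listed nor needed, are in the scene too. What is shaped like the part that bears press_grip but pink or turquoise is not meant. What is shaped like the part that bears pin_1_mid but turquoise is not meant.

How it is judged:
By the outcome, as a careful person would: the job done as asked, in the order asked, and still so for the second after the job is handed in, with the robot touching nothing.
It also fails if it takes over 72 s, if anything falls off the work surface, if the arm or the gripper's body presses on something with over 40 N, if the wrist force passes 120 N, or if a joint passes its speed limit or range.

## Working session

There is one attempt and no reset: what is moved stays moved. The work goes in short steps, each a Python script; the robot and the scene stay as the last script left them, time stands still between calls to the robot, and variables do not carry over. Pictures are saved under pics/ and viewed, at most 10 in all, crops included, and the job is handed in when it is done.

```bash
ls; mkdir -p pics
python3 - <<'E'
from plant import r,vision,models,telemetry
import cv2,numpy as np
for c in ("top","side"):
    im=vision.snapshot(c); cv2.imwrite(f"pics/{c}0.png",im[:,:,::-1])
    k=vision.get_calibration(c); print(c,{a:np.round(b,3) for a,b in k.items()})
    for t in ["board_top","pin_1_mid","press_grip","mat_top","rest_v","sauce","salt","relish"]:
        print(t,[(np.round(d["at"],3).tolist(),round(d["score"],2)) for d in models.mark_of(t,c)])
print(telemetry.current_t(), telemetry.current_tool_rot(), r.nose_length)
E
```

```text
pics
top {'fx': np.float64(527.37), 'fy': np.float64(527.37), 'cx': np.float64(325.75), 'cy': np.float64(242.364), 'position': array([ 0.422, -0.074,  1.395]), 'orientation': array([-0.036,  0.708, -0.704,  0.029])}
board_top [([0.572, 0.028, 0.026], 0.66)]
pin_1_mid [([0.319, 0.246, 0.016], 0.79), ([0.522, -0.078, 0.034], 0.6)]
press_grip [([0.51, -0.506, 0.053], 0.93), ([0.487, -0.334, 0.05], 0.81)]
mat_top [([0.5, -0.337, 0.002], 0.74)]
rest_v [([0.532, 0.333, 0.023], 0.9), ([0.574, 0.027, 0.025], 0.51)]
sauce [([0.766, -0.165, -0.003], 0.57)]
salt [([0.773, 0.138, -0.0], 0.62)]
relish [([0.764, -0.014, -0.004], 0.72)]
side {'fx': np.float64(450.103), 'fy': np.float64(450.103), 'cx': np.float64(321.65), 'cy': np.float64(236.257), 'position': array([0.504, 0.716, 0.852]), 'orientation': array([ 0.018, -0.024,  0.922, -0.387])}
board_top [([0.77, -0.166, -0.002], 0.75), ([0.576, 0.026, 0.016], 0.63)]
pin_1_mid [([0.316, 0.246, 0.016], 0.68)]
press_grip [([0.516, -0.506, 0.053], 0.75), ([0.492, -0.333, 0.056], 0.68), ([0.301, -0.246, 0.05], 0.64)]
mat_top [([0.503, -0.337, 0.005], 0.62)]
rest_v [([0.534, 0.334, 0.023], 0.68)]
sauce [([0.771, -0.166, 0.001], 0.8)]
salt [([0.775, 0.139, -0.005], 0.93)]
relish [([0.763, -0.014, -0.003], 0.59), ([0.572, 0.027, 0.016], 0.26)]
0.9 [7.32594432e-05 9.76027813e-01 2.17645818e-01 6.11567912e-06] 0.025
```

View pics/top0.png

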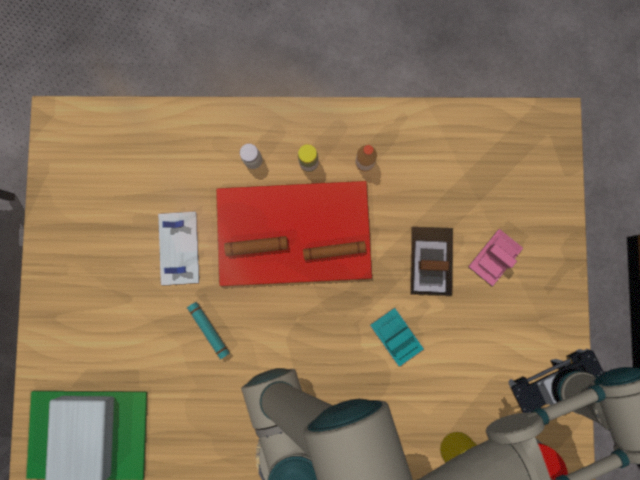

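View pics/side0.png

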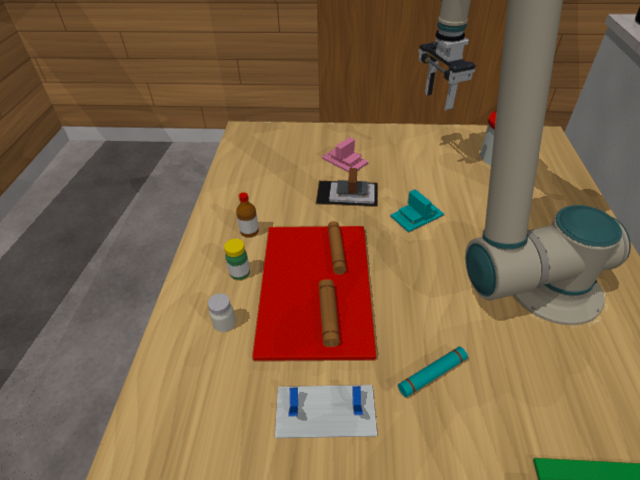

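The top view shows the pins on the board at pixels (257,246) and (335,251). The press is on the mat at (433,263), with pink and turquoise decoys near it. The rest's notches are at (177,225) and (178,271). The side view agrees.

```bash
cat > h.py <<'E'
import numpy as np, cv2
from scipy.spatial.transform import Rotation as R
from plant import r,gripper_to,inverse_kinematics,vision,models,telemetry as T
def ray(k,px,z):
    "pixels (n,2) -> world points on plane z"
    px=np.atleast_2d(px).astype(float); q=np.array(k["orientation"])
    d=np.c_[(px[:,0]-k["cx"])/k["fx"],(px[:,1]-k["cy"])/k["fy"],np.ones(len(px))]
    d=R.from_quat(q[[1,2,3,0]]).apply(d); p=np.array(k["position"])
    return p+d*((z-p[2])/d[:,2])[:,None]
def blobs(mask,k,z,amin=30):
    "centre (x,y), long axis angle, length, width of each blob in world"
    mask=cv2.morphologyEx(mask.astype(np.uint8),cv2.MORPH_OPEN,np.ones((2,2)))
    n,l,s,c=cv2.connectedComponentsWithStats(mask); out=[]
    for i in range(1,n):
        if s[i,4]<amin: continue
        v,u=np.nonzero(l==i); w=ray(k,np.c_[u,v],z)[:,:2]
        (cx,cy),(a,b),t=cv2.minAreaRect((w*1000).astype(np.float32))
        e=np.linalg.eigh(np.cov(w.T))[1][:,1]; ang=np.degrees(np.arctan2(e[1],e[0]))%180
        out.append((round(cx/1e3,4),round(cy/1e3,4),round(ang,1),round(max(a,b)),round(min(a,b)),tuple(c[i].round())))
    return out
def down(th):
    "tool down, closing line along world angle th (rad)"
    a=(th+np.pi/2)/2; return np.array([0,np.cos(a),np.sin(a),0])
def best(p,th):
    "the one of the two equal grasps needing the least joint turn"
    q0=np.array(T.current_joints()); o=[]
    for t in (th,th+np.pi):
        j=inverse_kinematics(p,down(t))
        if j is not None: o.append((np.abs(np.array(j)-q0).max(),t))
    return min(o)[1]
E
python3 - <<'E'
from h import *
im=cv2.imread("pics/top0.png"); H=cv2.cvtColor(im,cv2.COLOR_BGR2HSV).astype(int); k=vision.get_calibration("top")
print("px",H[246,257],H[251,335],"board",H[200,290],"handle",H[266,433],"notch",H[224,172],H[271,175],"mat",H[232,416],"rest",H[250,180])
h,s,v=H[...,0],H[...,1],H[...,2]
roi=np.zeros(h.shape,bool); roi[190:280,222:368]=1
b=im.astype(int); 
print("pins",blobs(roi&(b[...,1]>25)&(b[...,2]<190),k,.035))
print("notch",blobs((h>105)&(h<130)&(s>120)&(v>50),k,.035,20))
print("board",blobs((s>200)&((h<8)|(h>174))&(v>120),k,.02,3000))
roi[:]=0;roi[220:300,405:460]=1
print("mat",blobs(roi&(v<60),k,.004,300))
print("handle",blobs(roi&(s>90)&(h<15)&(v>30)&(v<130),k,.076,20))
roi[:]=0;roi[205:290,150:203]=1
print("rest",blobs(roi&(s<60)&(v>110),k,.006,500))
cv2.imwrite("pics/crop0.png",cv2.resize(im[180:310,145:465],None,fx=2.5,fy=2.5,interpolation=cv2.INTER_CUBIC))
E
```

```text
px [ 12 157 122] [ 13 161 122] board [  2 199 178] handle [ 12 156  85] notch [118 103 102] [117 110 104] mat [ 12 103  62] rest [105   5 188]
pins [(0.5669, 0.0187, np.float64(90.1), 379, 233, (np.float64(295.0), np.float64(235.0)))]
notch [(0.4737, 0.3126, np.float64(97.6), 16, 8, (np.float64(181.0), np.float64(270.0)))]
board [(0.5497, -0.0383, np.float64(113.4), 274, 201, (np.float64(319.0), np.float64(246.0)))]
mat []
handle [(0.5748, -0.3018, np.float64(102.9), 18, 10, (np.float64(422.0), np.float64(231.0))), (0.5723, -0.3205, np.float64(26.4), 15, 10, (np.float64(429.0), np.float64(232.0))), (0.5633, -0.2891, np.float64(52.5), 13, 13, (np.float64(416.0), np.float64(236.0))), (0.487, -0.3369, np.float64(88.0), 75, 25, (np.float64(436.0), np.float64(266.0)))]
rest [(0.5325, 0.3276, np.float64(4.0), 191, 102, (np.float64(180.0), np.float64(249.0)))]
```

View pics/crop0.png

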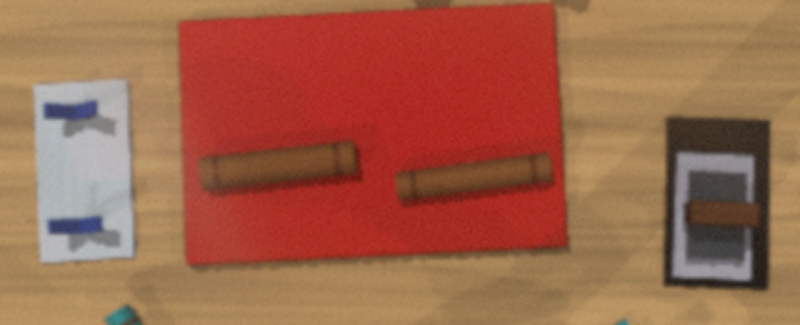

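The crop shows both pins, slightly yawed (left at crop px (278,166), right at (474,177)). The press handle is at (724,213) and the blue notches at (70,109) and (75,226). Next I'll segment the pins by hue and grasp the press.

Run:
```python
from h import *
im=cv2.imread("pics/top0.png"); H=cv2.cvtColor(im,cv2.COLOR_BGR2HSV).astype(int); k=vision.get_calibration("top")
roi=np.zeros(im.shape[:2],bool); roi[190:280,222:370]=1
print("pins",blobs(roi&(H[...,0]>=7)&(H[...,0]<25),k,.037,200))
th=np.radians(-2.); p=np.array([.487,-.336,.0])
th=best(p+[0,0,.2],th); q=down(th)
r.move_to(p+[0,0,.2],q); gripper_to(.06,40)
k=vision.get_calibration("wrist"); im=vision.snapshot("wrist"); cv2.imwrite("pics/w1.png",im[:,:,::-1])
print("press",[(np.round(d["at"],4),round(d["score"],2)) for d in models.mark_of("press_grip","wrist")], "mat",[np.round(d["at"],3) for d in models.mark_of("mat_top","wrist")])
print(T.current_t(),np.round(T.current_ee_pos(),4),np.degrees(th))
```

```text
pins [(0.5361, 0.1182, np.float64(96.7), 164, 34, (np.float64(256.0), np.float64(247.0))), (0.5255, -0.0855, np.float64(98.0), 162, 29, (np.float64(335.0), np.float64(251.0)))]
press [(array([ 0.4895, -0.3342,  0.0558]), 0.86), (array([ 0.3057, -0.2459,  0.0519]), 0.83), (array([ 0.5119, -0.5032,  0.0524]), 0.76)] mat []
2.925 [ 0.487  -0.3359  0.2   ] -2.0
```

View pics/w1.png

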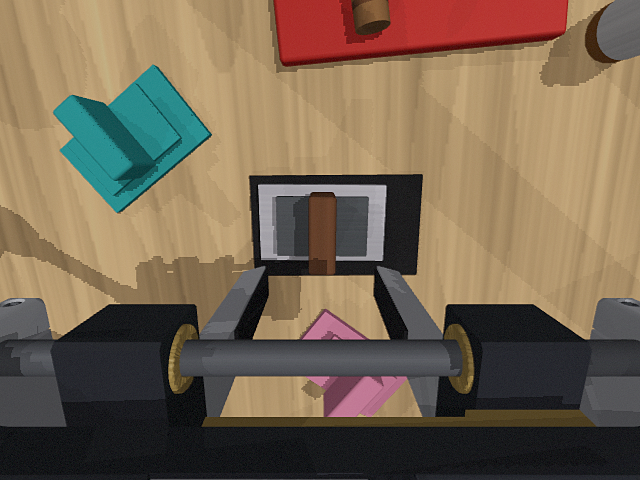

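The wrist view shows the press handle centred between the fingers at px (322,232), and the mat's centre about 15 mm farther out in +x. I'll grasp the press and roll the right pin.

```bash
cat >> h.py <<'E'
def fz(n=8):
    o=[]
    for _ in range(n): o.append(T.current_wrist_force()[2]); r.hold(.004)
    return float(np.mean(o))
def roll(pin,deg,travel=.109,off=.059,lead=.027,F=8.):
    th=np.radians(deg); d=np.array([np.cos(th),np.sin(th),0]); p=np.r_[pin,0]-d*lead
    t=best(p+[0,0,.2],th); q=down(t)
    r.move_to(p+[0,0,.20],q); r.move_l(p+[0,0,.05+off+.012],q,vel=.12); r.hold(.3); f0=fz(20)
    hit=r.move_l(p+[0,0,.05+off-.006],q,vel=.015,guard=4); z=T.current_ee_pos()[2]; f=fz()-f0
    print("contact",hit,round(z-off,4),round(f,2))
    if not hit: r.move_l(p+[0,0,.2],q); return
    log=[]
    for _ in range(3):
        z+=np.clip((f-F)/4000*.7,-.001,.001); r.move_l([*p[:2],z],q,vel=.02); f=fz()-f0
    for s in np.arange(0,travel+1e-6,.003)[1:]:
        z+=np.clip((f-F)/4000*.8,-.001,.001)
        r.move_l([*(p+d*s)[:2],z],q,vel=.04); f=fz(4)-f0
        log.append((round(s*1e3),round((z-off+f/4000)*1e3-50,1),round(f,1)))
        if f>16: z+=.0015; r.move_l([*(p+d*s)[:2],z],q,vel=.05); f=fz(4)-f0
    print(log[::2]+log[-1:],"maxF",max(l[2] for l in log),"f0",f0)
    e=p+d*s
    r.move_l([*e[:2],z+.012],q,vel=.03); r.move_l([*e[:2],.20],q,vel=.15)
    return e
E
python3 - <<'E'
from h import *
q=T.current_tool_rot(); p=np.array([.488,-.335,0])
r.move_l(p+[0,0,.12],q,vel=.2); r.move_l(p+[0,0,.063],q,vel=.1)
gripper_to(.0,40); print("opening",T.current_opening(),T.current_finger_force())
r.move_l(p+[0,0,.20],q,vel=.15)
if T.current_opening()>.018: print(roll([.5255,-.0855],8.)) 
print(T.current_t(),T.current_opening())
im=vision.snapshot("side"); cv2.imwrite("pics/s2.png",im[:,:,::-1])
E
```

```text
opening 0.023774381150244942 39.988476634025574
contact True 0.0493 7.14
[(3, np.float64(0.5), 7.4), (9, np.float64(0.7), 8.0), (15, np.float64(1.1), 8.7), (21, np.float64(1.1), 7.9), (27, np.float64(0.9), 8.2), (33, np.float64(0.7), 7.8), (39, np.float64(0.9), 8.3), (45, np.float64(0.9), 7.7), (51, np.float64(0.7), 7.2), (57, np.float64(0.8), 8.0), (63, np.float64(0.9), 8.2), (69, np.float64(1.1), 8.5), (75, np.float64(1.2), 8.8), (81, np.float64(1.0), 7.7), (87, np.float64(0.8), 7.6), (93, np.float64(0.9), 8.6), (99, np.float64(0.9), 7.8), (105, np.float64(0.7), 7.2), (108, np.float64(0.9), 8.6)] maxF 9.1 f0 -3.383363150716485
[ 0.60571171 -0.07422698  0.        ]
19.7917 0.023844314038266402
```

View pics/s2.png

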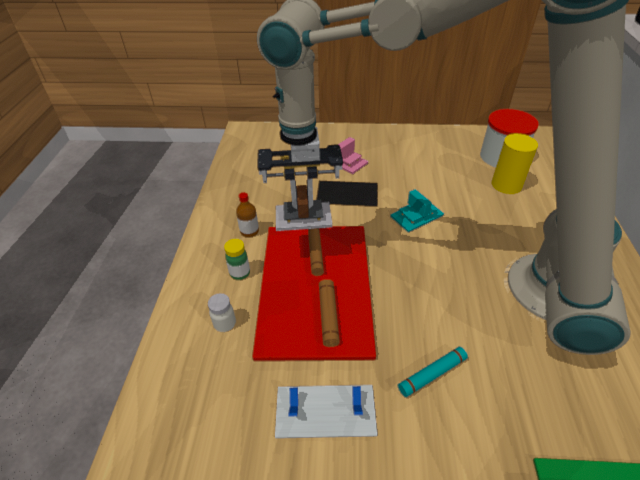

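The side view shows the right pin has moved away, to px (316,250). The press stayed level throughout, with under 0.7 mm of variation, so that pin is round. Now I'll roll the left pin and return the press to the mat.

Run:
```python
from h import *
e=roll([.5361,.1182],6.7)
print(T.current_t())
th=np.radians(-2.); m=np.array([.500,-.336,0])
t=best(m+[0,0,.25],th); q=down(t)
r.move_to(m+[0,0,.22],q); r.move_l(m+[0,0,.08],q,vel=.2)
hit=r.move_l(m+[0,0,.061],q,vel=.03,guard=3); print(hit,T.current_ee_pos(),fz())
gripper_to(.06); p=np.array(T.current_ee_pos()); r.move_l(p+[0,0,.06],q,vel=.15)
# look at the pins and the rest
p=np.array([.53,.14,.36]); t=best(p,np.radians(6.7)); r.move_to(p,down(t))
for c in("wrist","top"):
    im=vision.snapshot(c); cv2.imwrite(f"pics/{c}3.png",im[:,:,::-1]); k=vision.get_calibration(c); np.save(f"{c}3.npy",k,allow_pickle=True)
    print(c,"pin",[(np.round(d["at"],4),round(d["score"],2)) for d in models.mark_of("pin_1_mid",c)],"rest",[np.round(d["at"],4) for d in models.mark_of("rest_v",c)],"press",[np.round(d["at"],4) for d in models.mark_of("press_grip",c)])
print(T.current_t(),np.degrees(t))
```

```text
contact True 0.0492 7.24
[(3, np.float64(1.5), 9.8), (9, np.float64(2.2), 9.9), (15, np.float64(3.0), 9.3), (21, np.float64(3.7), 9.2), (27, np.float64(4.4), 9.6), (33, np.float64(5.2), 10.4), (39, np.float64(5.8), 9.6), (45, np.float64(6.1), 8.8), (51, np.float64(6.1), 8.3), (57, np.float64(6.1), 8.3), (63, np.float64(5.8), 8.4), (69, np.float64(5.4), 7.2), (75, np.float64(4.9), 6.3), (81, np.float64(4.6), 7.0), (87, np.float64(3.8), 5.9), (93, np.float64(2.9), 5.8), (99, np.float64(2.1), 6.2), (105, np.float64(1.3), 6.3), (108, np.float64(1.3), 7.8)] maxF 10.9 f0 -3.94609457867836
33.6167
True [ 0.4998455  -0.33595967  0.06208983] 4.368385904447461
wrist pin [(array([0.3217, 0.2434, 0.0173]), 0.78), (array([ 0.5819, -0.0787,  0.038 ]), 0.75)] rest [array([0.5337, 0.333 , 0.0245]), array([ 0.583 , -0.0761,  0.0361])] press []
top pin [(array([0.3147, 0.2452, 0.0157]), 0.74), (array([ 0.5793, -0.0713,  0.037 ]), 0.72)] rest [array([0.5316, 0.3316, 0.0211])] press [array([ 0.4985, -0.3361,  0.0473]), array([ 0.5106, -0.5077,  0.0546]), array([ 0.3019, -0.2464,  0.0542])]
40.4 6.7
```

View pics/wrist3.png

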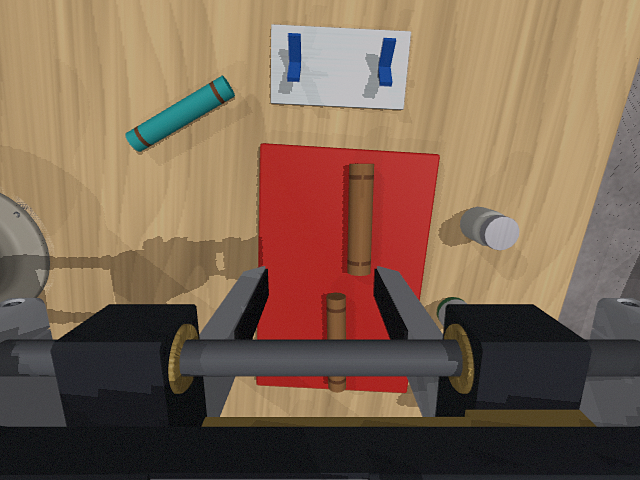

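View pics/top3.png

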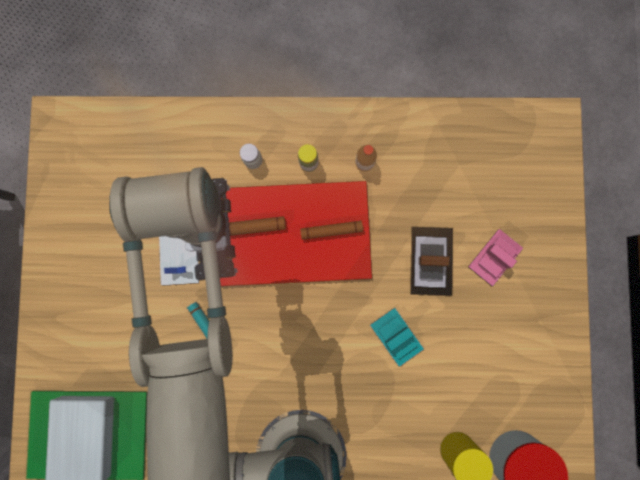

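The left pin lifted the press by about 5 mm, so it is the oval one. The wrist view shows it at px (359,220), and the rest with its notches at (294,57) and (387,62). The top view shows the press on its mat and the round pin on the board.

Run:
```python
from h import *
im=cv2.imread("pics/wrist3.png"); H=cv2.cvtColor(im,cv2.COLOR_BGR2HSV).astype(int); k=np.load("wrist3.npy",allow_pickle=True).item()
h,s,v=H[...,0],H[...,1],H[...,2]
roi=np.zeros(h.shape,bool); roi[155:280,330:390]=1
print("pin",blobs(roi&(h>=7)&(h<25),k,.035,200),blobs(roi&(h>=7)&(h<25),k,.05,200))
roi[:]=0; roi[15:115,262:415]=1
print("rest",blobs(roi&(s<60)&(v>140),k,.006,1500))
b=roi&(h>100)&(h<125)&(s>150)&(v>40)
print("notch",blobs(b,k,.048,40),blobs(b,k,.036,40))
im=cv2.imread("pics/top0.png"); H=cv2.cvtColor(im,cv2.COLOR_BGR2HSV).astype(int); k=vision.get_calibration("top")
roi[:]=0; roi[205:290,150:203]=1
print("top notch",blobs(roi&(H[...,0]>105)&(H[...,0]<130)&(H[...,1]>70),k,.040,15))
im=cv2.imread("pics/top3.png");H=cv2.cvtColor(im,cv2.COLOR_BGR2HSV).astype(int);roi[:]=0; roi[190:280,225:370]=1
print("top pin",blobs(roi&(H[...,0]>=7)&(H[...,0]<25),k,.037,200))
```

```text
pin [(0.5899, 0.1222, np.float64(96.8), 164, 35, (np.float64(361.0), np.float64(219.0)))] [(0.5878, 0.1249, np.float64(96.8), 159, 34, (np.float64(361.0), np.float64(219.0)))]
rest [(0.5339, 0.3298, np.float64(3.3), 190, 100, (np.float64(340.0), np.float64(68.0)))]
notch [(0.4752, 0.3252, np.float64(94.0), 55, 16, (np.float64(295.0), np.float64(58.0))), (0.5915, 0.3332, np.float64(92.9), 55, 18, (np.float64(387.0), np.float64(62.0)))] [(0.4739, 0.3282, np.float64(94.0), 56, 17, (np.float64(295.0), np.float64(58.0))), (0.5933, 0.3365, np.float64(92.9), 56, 18, (np.float64(387.0), np.float64(62.0)))]
top notch [(0.5927, 0.3345, np.float64(92.6), 50, 13, (np.float64(174.0), np.float64(225.0))), (0.4735, 0.3254, np.float64(92.8), 49, 13, (np.float64(176.0), np.float64(271.0)))]
top pin [(0.5888, 0.1164, np.float64(96.5), 145, 34, (np.float64(257.0), np.float64(227.0))), (0.579, -0.078, np.float64(97.7), 160, 29, (np.float64(333.0), np.float64(231.0)))]
```

Run:
```python
from h import *
p=np.array([.589,.1235,0]); t=best(p+[0,0,.2],np.radians(6.8)); q=down(t)
gripper_to(.07,20)
r.move_to(p+[0,0,.15],q); r.move_l(p+[0,0,.048],q,vel=.12)
gripper_to(0,20); print("open",T.current_opening(),np.round(T.current_wrist_force(),1))
r.move_l(p+[0,0,.16],q,vel=.15); print(T.current_opening())
m=np.array([.5337,.3300,0]); t=best(m+[0,0,.16],np.radians(93.7)); q=down(t)
r.move_to(m+[0,0,.16],q); r.move_l(m+[0,0,.075],q,vel=.15); r.hold(.2)
hit=r.move_l(m+[0,0,.056],q,vel=.02,guard=3); print(hit,np.round(T.current_ee_pos(),4),np.round(T.current_wrist_force(),1),T.current_opening(),T.current_t())
im=vision.snapshot("side"); cv2.imwrite("pics/s4.png",im[200:,160:480,::-1].repeat(2,0).repeat(2,1))
```

```text
open 0.03409724307501002 [-0.5 -0.3  1.4]
0.03459482194622636
True [0.5336 0.3304 0.0613] [-0.8  2.2  2.2] 0.03429422469184494 46.8917
```

View pics/s4.png

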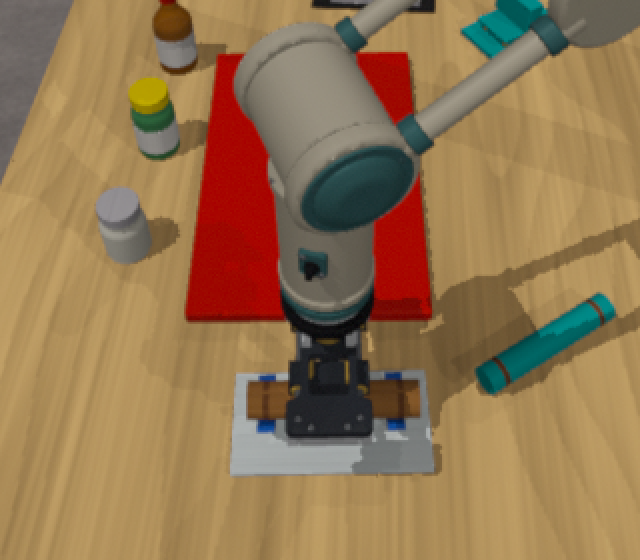

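The pin sits in both notches at about (330,398) in this crop, touching slightly on the −y flank. I'll shift +1.3 mm in y, seat it, release and retreat.

Run:
```python
from h import *
q=T.current_tool_rot(); p=np.array(T.current_ee_pos())
r.move_l(p+[0,.0013,0],q,vel=.02); r.move_l(p+[0,.0013,-.0025],q,vel=.01,guard=3); print(np.round(T.current_ee_pos(),4),np.round(T.current_wrist_force(),1))
gripper_to(.06); p=np.array(T.current_ee_pos()); r.move_l(p+[0,0,.12],q,vel=.12)
r.move_to([.40,.33,.3],q)
im=vision.snapshot("side"); cv2.imwrite("pics/s5.png",im[:,:,::-1])
im=vision.snapshot("top"); cv2.imwrite("pics/t5.png",im[:,:,::-1]); H=cv2.cvtColor(im,cv2.COLOR_RGB2HSV).astype(int);k=vision.get_calibration("top")
print([np.round(d["at"],4) for d in models.mark_of("pin_1_mid","side")],[np.round(d["at"],4) for d in models.mark_of("pin_1_mid","top")],T.current_t())
```

```text
[0.5335 0.3312 0.061 ] [ 0.4 -0.4  3.9]
[array([0.3165, 0.2472, 0.0161]), array([ 0.5803, -0.0738,  0.0326])] [array([0.3165, 0.2478, 0.0152]), array([ 0.5772, -0.072 ,  0.0337])] 50.1083
```

View pics/s5.png

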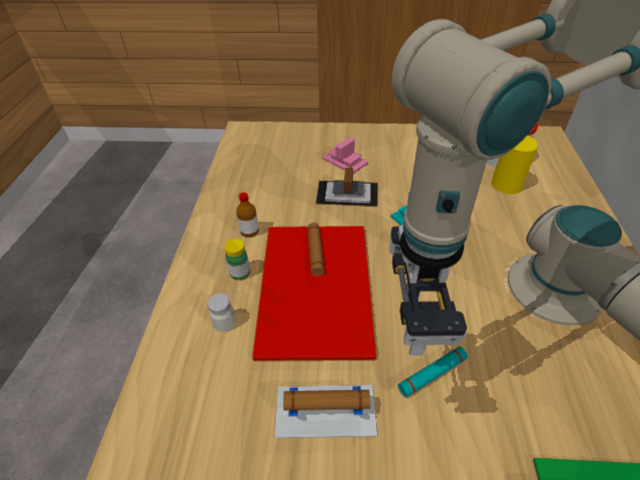

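The side view shows the oval pin level and centred in the rest at (327,400), with ends at columns 284 and 370. The round pin lies on the board at (316,250), the press stands on its mat at (348,190), and the bottle and jars are in place.

```bash
python3 -c "
from plant import r
print(r.sign_off())"
```

```text
the job is handed in; nothing more can be done
None
```

The job is handed in: the left pin was the oval one (it lifted the press about 5 mm) and now lies level and centred in the V-rest; the round pin is on the board, the press is back on its mat, the bottle and jars are untouched, peak logged rolling force was 10.9 N, and the clock read about 50 s.

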